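# Pump down the specimen pot

### The arm

A 6-joint arm with a two-finger parallel gripper is mounted at the origin on a cart in front of the work surface, level with it; the furniture and walls round the work are solid. World frame = base frame: x ahead of the robot, y to its left, z up, the work surface at z = 0. Lengths are in mm, angles in rad, forces in N, time in s.
With the tool pointing down it reaches from about 275 to 1000 mm from the base axis. Payload 8.4 kg.
Tool frame: the origin (TCP) lies between the finger pads; the fingertips stand 8 mm ahead of it and the grasp point (between the pads) lies 11 mm behind it (tcp_to_tips is the distance from the TCP to the fingertips, in mm); z points along the fingers, y is the line along which they close (so a half turn about z gives the same grasp; the last joint's range is limited). The gripper opens to 85 mm and grips with 20 to 120 N. Pads are 22 mm wide; open, the fingers measure 114 mm over their backs; the gripper's body (76 mm by 85 mm) begins 54 mm behind the grasp point. The pads swing forward as they close: fully open they stand 13 mm farther back than shut.
Start: joints at [-1.22, 0.353, 1.633, -0, 1.155, -0.002], TCP at [215.953, -586.509, 239.281] pointing down, gripper open.
Joint ranges: [-2.63, 2.63], [-0.92, 2.1], [0.06, 2.66], [-1.3, 4.44], [0, 2.69], [-3.02, 3.02]. Speed limits (rad/s): [2.22, 2.22, 2.79, 3.14, 3.14, 3.14].

### API

Orientations are given as [roll, pitch, yaw] about the fixed x, y, z axes, in that order (R = Rz(yaw) Ry(pitch) Rx(roll)).
In Python, from rig import * gives the robot as it stands.
- The arm moves only by the tool step_arm, never from a script. Its argument "motion" is a list of rows, each an object with "claw": the finger opening in mm, from 0 to 85.4; "delta_pos": the shift along the tool's x, y, z in mm, a list of three; "turn": the turn about the tool's z in rad. In form: [{"claw": claw, "delta_pos": [dx, dy, dz], "turn": turn}, ...]. A call has 1 to 8 rows; each row shifts and turns the commanded pose from where the row before left it, along the tool's axes as they then stand; what a row does not reach is not made up. A row lasts 1/12 s, in which the tool goes at most 41.7 mm and 7.16 degrees, less where a joint would pass 70% of its speed; a pose out of reach is approached as far as the arm can. A call is refused whole if a number of a shift passes 41.7 or a number of a turn 0.125, either way. A call with a gripper value outside its range is refused whole. The fingers move at their own pace and stop on an object; "force" is the grip in N (left out, the last holds). Time passes only in rows, so rows that do not move let the fingers close. It gives the time, the measured TCP pose, the force, the opening and the grip force at its end, in the units of the state.
- sense(): the state, without advancing time (a new reading comes with each control period).
- grab_frame(name): name is "scene" or "top" or "wrist"; returns a dict with "img" (384x512x3 uint8, red, green, blue), "vertical_fov" (degrees; the focal length in pixels is half the picture's height over the tangent of half this angle, whatever the lens; pixels are square), "cx", "cy" (the principal point, pixels), "R" (3x3) and "t" (3): a world point X has camera coordinates R X + t. Camera axes: x right, y down, z forward; pixel columns grow to the right and rows downward; lengths in mm; the calibration is good to about 2 mm. A picture is of the moment at which its call begins. There is no depth.
- sign_off(): hands the job in; it is judged then, once.
The state is a dict: "clock": time; "qpos": joint angles; "qvel": joint speeds; "joint_efforts": joint torques, N m; "eef_pos": TCP position; "tcp_rot": TCP orientation; "contact_force": force on the tool from outside, world axes, zero at the start; "wrist_torque": the same for the moment, N m; "opening": opening from 0.0 (shut) to 1.0 (fully open); "grasp_force": force on a finger pad.
Only numpy, scipy, OpenCV 4.12 (cv2) and the standard library are available. Lean on these libraries where they do the work, as an engineer would, in place of code of your own. Each camera call takes 0.05 s, during which the arm holds its last target. There are 200 camera calls.

### The job

Evacuate the specimen pot with the hand vacuum pump: push the lock lever's upright tab towards the back of the pump until the lever is swung right out from under the plunger's cap, then pump the plunger down with the fingertips, in full strokes and letting it spring right back up each time, until the indicator pin stands fully out. Do not grasp, lift, tip or shove the pump, do not touch the pin itself, and leave the small things round the pump standing where they are. Finish with the plunger let go and fully up and the lever still swung out.

Things in the scene. Friction and masses are not known exactly. Their poses are not given: they have to be found in the camera images.
- pump: Loose 2.5 kg hand vacuum pump. Grey base 84 x 222 x 22 mm, y -148 to +74 mm; along its y axis: lever post (y +52), aluminium barrel with plunger (x 0, y 0; 50 mm wide, top 84 mm high), pin turret (y -52; 23 mm wide, 56 mm high), white specimen pot with grey lid (y -110; 72 mm wide, 56 mm high). Origin: on the table under the barrel's axis; x to the pump's back, y towards the lever, z up.
- plunger_top (a point): Centre of the flat top of the plunger's black round cap, diameter 44 mm, 14 mm thick; 122 mm above the table when fully up. It goes straight down when pressed. Moves with the plunger.
- plunger (a joint): How far the plunger is pressed, m: 0 = fully up (its spring returns it when let go), 0.024 = fully down. The spring pushes back with about 4 N at the top and 10 N at the bottom; the ratchet adds about 4 N while the pin advances. While the lock lever is under the cap it stops after about 2 mm.
- lever_tab (a point): Centre of the lock lever's upright steel tab: 8 mm thick, 24 mm wide (along the lever), from 99 to 137 mm above the table; nothing of the pump is under or beside it. It is 58 mm from the pivot, on the side away from the plunger. Moves with the lever: the point's x axis is square to the tab's broad faces, y points from the pivot to the tab, z up.
- lever_pivot (a point): Pivot of the lock lever, a vertical axis on a post 52 mm from the plunger's axis (pump y +52 mm), 102 mm high. The short arm, 10 mm wide and 40 mm long, points from here under the plunger's cap while locked.
- lock_lever (a joint): Angle of the lock lever, rad: 0 = locked (short arm under the cap, long arm along pump +y), 1.0 = swung fully out, at its stop; the tab moves towards pump +x (to the back), clockwise from above. Starts at 0 to 0.15 and stays where it is left; about 1 N at the tab turns it. From 0.75 the cap is free.
- indicator (a joint): How far the pin is out, m: starts at 0 to 0.0075, fully out at 0.032. Each full stroke raises it by about 7 mm (less on the first and last); it stays up between strokes. Four to six full strokes are needed; more do no harm. A stroke shorter than half, or begun before the plunger is back up, may raise it little or not at all.
- pin_tip (a point): Top of the steel indicator pin (shaft diameter 8 mm, mushroom head 12 mm), 62 mm above the table when fully in, 94 mm when fully out. A dark ring round its foot comes clear of the turret's top only when it is fully out. Not to be touched.
- vial_white: Small white capped vial, diameter 21 mm, 45 mm tall, standing close in front of the pump; leave alone. Origin: centre of its underside.
- dropper_c: Brown dropper bottle, diameter 32 mm, 86 mm tall, standing close behind the pump; leave alone. Origin: centre of its underside.
- vial_brown: Small brown capped vial, diameter 21 mm, 45 mm tall, standing close behind the pump; leave alone. Origin: centre of its underside.
- bottle_cap: Green bottle cap, diameter 31 mm, 20 mm tall, lying close in front of the pump; leave alone. Origin: centre of its underside.
- petri_b: Petri dish, diameter 59 mm, 12 mm tall, lying beside the pot's end of the pump; leave alone. Origin: centre of its underside.
- pin: The same indicator pin as a whole. Origin: on its axis, level with the turret's top (56 mm above the table) when fully in; rises with it.

How it is judged:
By the outcome, as a careful person would: the job done as asked, in the order asked, and still so for the second after the job is handed in, with the robot touching nothing.
It also fails if it takes over 58 s, if anything falls off the work surface, if the arm or the gripper's body presses on something with over 40 N, if the wrist force passes 120 N, or if a joint passes its speed limit or range.

## Working session

There is one attempt and no reset: what is moved stays moved. The work goes in short steps, Python scripts to look and compute and a tool call to move; the robot and the scene stay as the last step left them, time stands still between calls to the robot, and variables do not carry over. Pictures are saved under pics/ and viewed, at most 10 in all, crops included, and the job is handed in when it is done.

Besides the shell and the picture viewer there is one more tool, called after ">>>" by a JSON object that holds its "op" and its "data", one argument or row to a line. step_arm: Moves the arm, as the interface text tells. Its arguments: {"type":"object","properties":{"motion":{"type":"array","items":{"type":"object","properties":{"claw":{"type":"number"},"delta_pos":{"type":"array","items":{"type":"number"}},"turn":{"type":"number"}}}},"force":{"type":"number"}},"required":["motion"]}

```bash
mkdir -p pics
cat > h.py <<'E'
from rig import *
import numpy as np, cv2
def snap(n,f):
    d=grab_frame(n); cv2.imwrite(f'pics/{f}.png',d['img'][:,:,::-1]); np.savez(f'pics/{f}.npz',**{k:d[k] for k in('vertical_fov','cx','cy','R','t')}); return d
def ray(f,u,v,z):
    d=np.load(f'pics/{f}.npz'); F=192/np.tan(np.radians(d['vertical_fov'])/2)
    R=d['R'];c=-R.T@d['t']; r=R.T@np.array([(u-d['cx'])/F,(v-d['cy'])/F,1]); return c+r*(z-c[2])/r[2]
def proj(f,X):
    d=np.load(f'pics/{f}.npz'); F=192/np.tan(np.radians(d['vertical_fov'])/2)
    p=d['R']@np.array(X)+d['t']; return p[:2]/p[2]*F+[d['cx'],d['cy']]
E
python3 - <<'E'
from h import *
a=snap('scene','s0');b=snap('top','t0')
cv2.imwrite('pics/st0.png',cv2.resize(np.vstack([a['img'],b['img']])[:,:,::-1],(450,600)) )
print(sense())
E
```

```text
{'clock': 0.1, 'qpos': array([-1.22040880e+00,  3.53538201e-01,  1.63408742e+00,  1.12322894e-05,
        1.15516949e+00, -2.39288073e-03]), 'qvel': array([ 7.48391193e-04,  9.61774713e-05, -1.28071888e-03,  2.90467079e-04,
       -4.60772608e-04,  4.75900986e-04]), 'joint_efforts': array([-9.29898706e-04, -6.06364775e+01, -3.42816532e+01, -2.28132376e-05,
        4.09790766e-03, -1.13457855e-05]), 'eef_pos': array([ 215.80549224, -586.11139736,  238.65031465]), 'tcp_rot': array([-3.14039022e+00, -1.31478529e-05,  3.52775855e-01]), 'contact_force': array([0.11670596, 0.83320136, 0.26190641]), 'wrist_torque': array([ 0.00780916, -0.00012875, -0.01965725]), 'grasp_force': 0.0, 'opening': 1.00160955505313}
```

View pics/t0.png

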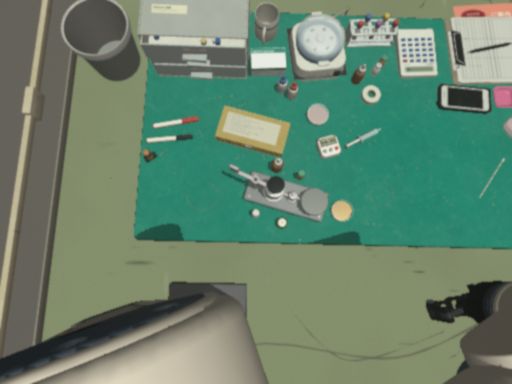

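View pics/s0.png

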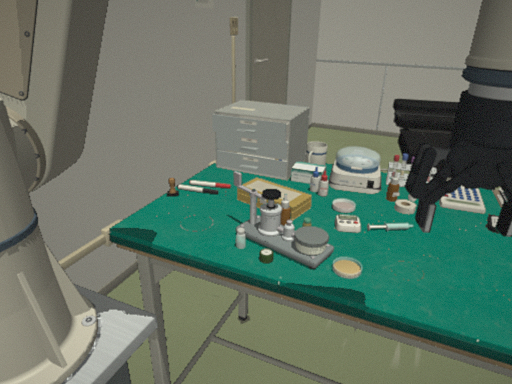

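The top view shows the plunger cap near (275,187), the lever tab near (234,168), the pot at (314,202) and the dropper at (277,164). I'll enlarge this area.

Run:
```python
from h import *
a=cv2.imread('pics/t0.png')[150:235,220:360];b=cv2.imread('pics/s0.png')[165:285,220:370]
a=cv2.resize(a,None,fx=4,fy=4,interpolation=2)
b=cv2.resize(b,None,fx=4,fy=4,interpolation=2)[:,:]
cv2.imwrite('pics/t0c.png',cv2.resize(a,None,fx=1.4,fy=1.4))
cv2.imwrite('pics/s0c.png',b)
for u,v,z in[(275,184,122),(314,202,56),(234,168,118)]: print(ray('t0',u,v,z))
```

```text
[ 462.7964172  -243.25451705  122.        ]
[ 431.62003036 -350.65386207   56.        ]
[ 501.11330417 -141.92441147  118.        ]
```

View pics/t0c.png

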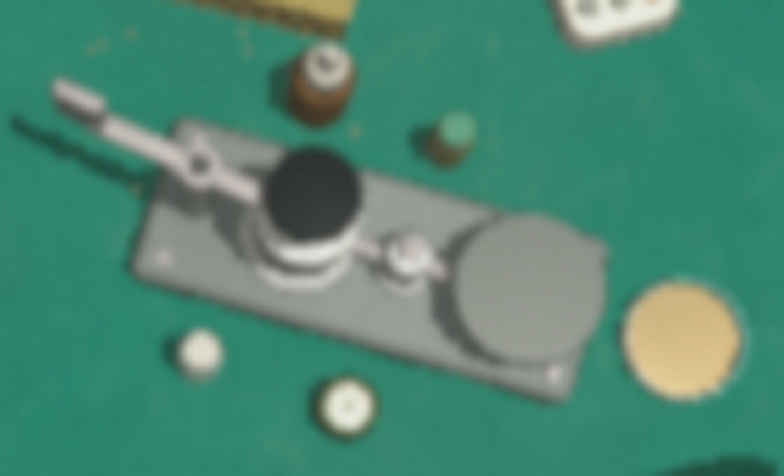

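View pics/s0c.png

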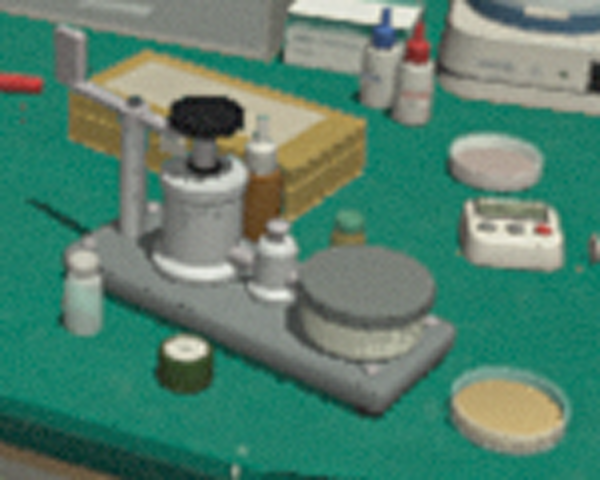

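Cap centre is at crop (313,195), pivot (200,163), tab top about (78,93), pot lid (530,288), pin (412,252), dropper cap (327,65) and brown vial (456,131).

Run:
```python
from h import *
P={}
for n,u,v,z in[('cap',313,195,122),('pivot',200,163,103),('tab',80,93,137),('pot',530,288,56),('pin',412,250,62),('dropper',327,65,86),('vbrown',456,131,45),('vwhite',200,353,45),('c1',185,120,22),('c2',135,272,22),('c3',565,400,22),('c4',607,240,22)]:
    P[n]=ray('t0',220+u/5.6,150+v/5.6,z)[:2]; print(n,P[n].round())
y=P['cap']-P['pot'];print('yaw of +y',np.degrees(np.arctan2(y[1],y[0])),np.linalg.norm(y))
y2=(P['c1']+P['c2']-P['c3']-P['c4'])/2;print(np.degrees(np.arctan2(y2[1],y2[0])),np.linalg.norm(y2))
t=P['tab']-P['pivot'];print('lever',np.degrees(np.arctan2(t[1],t[0])),np.linalg.norm(t))
s=lambda n,u,v:print(n,proj('s0',n))
s([*P['cap'],122],0,0);s([*P['tab'],118],0,0)
print('cap scene px',220+207/4,165+115/4,'tab',220+70/4,165+53/4)
```

```text
cap [ 461. -245.]
pivot [ 478. -196.]
tab [ 500. -143.]
pot [ 433. -352.]
pin [ 449. -296.]
dropper [ 530. -254.]
vbrown [ 510. -319.]
vwhite [ 400. -199.]
c1 [ 518. -190.]
c2 [ 442. -168.]
c3 [ 385. -375.]
c4 [ 463. -396.]
yaw of +y 75.5046977175119 110.4046034249311
75.01216006187464 214.43897350129322
lever 67.66961914302185 57.174162389111174
[np.float64(460.81042129223647), np.float64(-245.46114931452337), 122] [271.57036317 191.65401616]
[np.float64(499.71248832737945), np.float64(-143.37867179311897), 118] [238.30765106 179.08787809]
cap scene px 271.75 193.75 tab 237.5 178.25
```

>>> {"op": "step_arm", "data": {
  "motion": [
    {"claw": 0,"turn": -0.1,"delta_pos": [0,0,0]},
    {"claw": 0,"turn": -0.1,"delta_pos": [0,0,0]},
    {"claw": 0,"turn": -0.1,"delta_pos": [0,0,0]},
    {"claw": 0,"turn": -0.1,"delta_pos": [0,0,0]},
    {"claw": 0,"turn": 0,"delta_pos": [20,-7,0]},
    {"claw": 0,"turn": 0,"delta_pos": [35,-12,0]},
    {"claw": 0,"turn": 0,"delta_pos": [35,-12,0]},
    {"claw": 0,"turn": 0,"delta_pos": [35,-12,0]}
  ]
}}

```text
clock: 0.77
eef_pos: [277.8, -468.2, 238.7]
tcp_rot: [-3.141, -0.0, 0.752]
contact_force: [0.2, -0.5, 0.1]
opening: -0.002
grasp_force: 0.0
```

>>> {"op": "step_arm", "data": {
  "motion": [
    {"claw": 0,"turn": 0,"delta_pos": [38,-12,0]},
    {"claw": 0,"turn": 0,"delta_pos": [38,-12,0]},
    {"claw": 0,"turn": 0,"delta_pos": [38,-12,0]},
    {"claw": 0,"turn": 0,"delta_pos": [38,-12,0]},
    {"claw": 0,"turn": 0,"delta_pos": [38,-12,0]},
    {"claw": 0,"turn": 0,"delta_pos": [38,-12,0]},
    {"claw": 0,"turn": 0,"delta_pos": [38,-12,0]},
    {"claw": 0,"turn": 0,"delta_pos": [38,-12,0]}
  ]
}}

```text
clock: 1.43
eef_pos: [434.4, -189.9, 239.2]
tcp_rot: [-3.142, 0.0, 0.753]
contact_force: [1.0, -0.1, -0.5]
opening: -0.0
grasp_force: 0.0
```

>>> {"op": "step_arm", "data": {
  "motion": [
    {"claw": 0,"turn": 0,"delta_pos": [34,-13,0]},
    {"claw": 0,"turn": 0,"delta_pos": [30,-12,0]},
    {"claw": 0,"turn": 0,"delta_pos": [0,0,30]},
    {"claw": 0,"turn": 0,"delta_pos": [0,0,36]},
    {"claw": 0,"turn": 0,"delta_pos": [0,0,30]},
    {"claw": 0,"turn": 0,"delta_pos": [0,0,28]},
    {"claw": 0,"turn": 0,"delta_pos": [0,0,0]},
    {"claw": 0,"turn": 0,"delta_pos": [0,0,0]}
  ]
}}

```text
clock: 2.1
eef_pos: [462.5, -129.4, 114.5]
tcp_rot: [-3.138, 0.002, 0.753]
contact_force: [0.6, 0.4, 1.0]
opening: -0.003
grasp_force: 0.0
```

Run:
```python
from h import *
a=snap('wrist','w1')['img'];b=snap('scene','s1')['img'][140:290,200:370]
c=np.hstack([cv2.resize(a,(480,360)),cv2.resize(b,(320,282))[:,:].copy() if 0 else cv2.copyMakeBorder(cv2.resize(b,(320,282)),0,78,0,0,0)])
cv2.imwrite('pics/c1.png',c[:,:,::-1]); print(sense()['eef_pos'],sense()['contact_force'])
for p in([500,-143,137],[461,-245,122]): print(proj('w1',p)*480/512)
```

```text
[ 464.49240965 -130.08774831  116.6231318 ] [0.45498743 0.12887774 0.13875661]
[311.04495769 218.94913876]
[366.67531998 349.56003474]
```

View pics/c1.png

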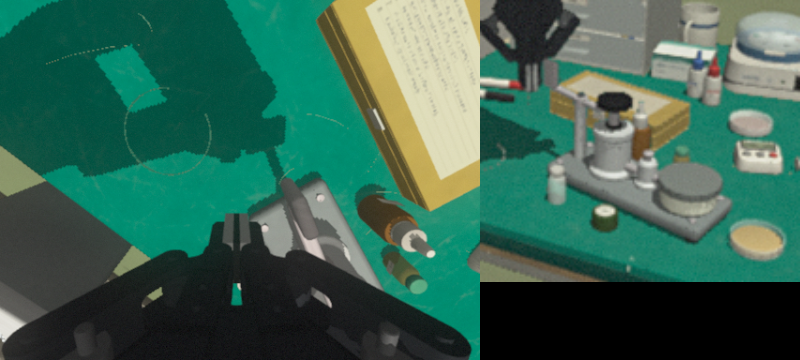

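The wrist view shows the tab near (299,210), to the right of the shut tips at (236,220), with a clear gap. I'll push it gently.

>>> {"op": "step_arm", "data": {
  "motion": [
    {"claw": 0,"turn": 0,"delta_pos": [2.3,4.8,0.3]},
    {"claw": 0,"turn": 0,"delta_pos": [2.3,4.8,0.3]},
    {"claw": 0,"turn": 0,"delta_pos": [2.3,4.8,0.3]},
    {"claw": 0,"turn": 0,"delta_pos": [2.3,4.8,0.3]},
    {"claw": 0,"turn": 0,"delta_pos": [2.3,4.8,0.3]},
    {"claw": 0,"turn": 0,"delta_pos": [2.3,4.8,0]},
    {"claw": 0,"turn": 0,"delta_pos": [2.3,4.8,0]},
    {"claw": 0,"turn": 0,"delta_pos": [2.3,4.8,0]}
  ]
}}

```text
clock: 2.87
eef_pos: [503.5, -145.4, 113.6]
tcp_rot: [-3.141, 0.0, 0.753]
contact_force: [-2.3, 0.8, 0.9]
opening: 0.004
grasp_force: 0.8
```

>>> {"op": "step_arm", "data": {
  "motion": [
    {"claw": 0,"turn": 0,"delta_pos": [2.3,4.8,0]},
    {"claw": 0,"turn": 0,"delta_pos": [2.3,4.8,0]},
    {"claw": 0,"turn": 0,"delta_pos": [2,4.8,0]},
    {"claw": 0,"turn": 0,"delta_pos": [2,4,0]},
    {"claw": 0,"turn": 0,"delta_pos": [0,0,0]},
    {"claw": 0,"turn": 0,"delta_pos": [0,0,0]}
  ]
}}

```text
clock: 3.37
eef_pos: [522.7, -153.0, 113.8]
tcp_rot: [3.141, -0.0, 0.753]
contact_force: [0.2, 0.1, 0.9]
opening: -0.002
grasp_force: 0.0
```

Run:
```python
from h import *
a=snap('wrist','w2')['img'];b=snap('top','t2')['img'][150:220,220:300]
c=np.hstack([cv2.resize(a,(400,300)),cv2.resize(b,(400,350),interpolation=2)[:300]])
cv2.imwrite('pics/c2.png',c[:,:,::-1]); print(sense()['eef_pos'],sense()['contact_force'])
```

```text
[ 522.27191089 -152.77039403  113.85024996] [ 0.35428668 -0.04574086  0.03928325]
```

View pics/c2.png

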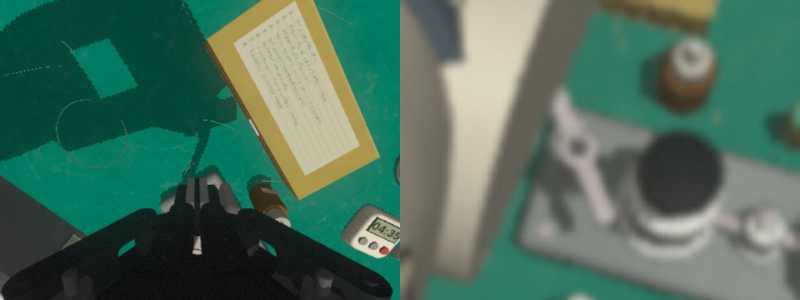

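The lever is at about 0.9 rad and the short arm is clear of the cap. I'll nudge it a little further towards the stop, watching the force.

>>> {"op": "step_arm", "data": {
  "motion": [
    {"claw": 0,"turn": 0,"delta_pos": [-0.4,1,0]},
    {"claw": 0,"turn": 0,"delta_pos": [-0.4,1,0]},
    {"claw": 0,"turn": 0,"delta_pos": [-0.4,1,0]},
    {"claw": 0,"turn": 0,"delta_pos": [0,0,0]},
    {"claw": 0,"turn": 0,"delta_pos": [0,0,0]}
  ]
}}

```text
clock: 3.88
eef_pos: [523.4, -155.9, 113.8]
tcp_rot: [3.141, -0.0, 0.753]
contact_force: [0.0, -0.2, 0.5]
opening: 0.0
grasp_force: 0.2
```

>>> {"op": "step_arm", "data": {
  "motion": [
    {"claw": 0,"turn": 0,"delta_pos": [0,-15,0]},
    {"claw": 0,"turn": 0,"delta_pos": [0,0,-25]},
    {"claw": 0,"turn": 0,"delta_pos": [0,0,-25]},
    {"claw": 0,"turn": 0,"delta_pos": [-36,12.5,0]},
    {"claw": 0,"turn": 0,"delta_pos": [-36,12.5,0]},
    {"claw": 0,"turn": 0,"delta_pos": [-34,12.5,0]},
    {"claw": 0,"turn": 0,"delta_pos": [0,0,0]},
    {"claw": 0,"turn": 0,"delta_pos": [0,0,0]}
  ]
}}

```text
clock: 4.55
eef_pos: [460.6, -246.2, 163.9]
tcp_rot: [3.141, 0.0, 0.75]
contact_force: [0.9, 0.8, 0.2]
opening: -0.003
grasp_force: 0.0
```

Run:
```python
from h import *
a=snap('wrist','w3')['img'];b=snap('scene','s3')['img'][165:285,220:370]
c=np.hstack([cv2.resize(a,(440,330)),cv2.resize(b,(360,288),interpolation=2)[:288] if 0 else cv2.resize(b,(360,330),interpolation=2)])
cv2.imwrite('pics/c3.png',c[:,:,::-1]); print(sense()['eef_pos'],sense()['contact_force'])
x,y,z=sense()['eef_pos']
for q in([x,y,z-8],[461,-245,122]): print(proj('w3',q)*440/512, (proj('s3',q)-[220,165])*[360/150,330/120]+[440,0])
```

```text
[ 461.40670021 -244.53153612  163.79180807] [-0.07128384 -0.49208284  0.13984983]
[215.66046515 203.28603708] [564.33276207  34.34780977]
[215.87365242 185.43865051] [563.38329888  73.10218071]
```

View pics/c3.png

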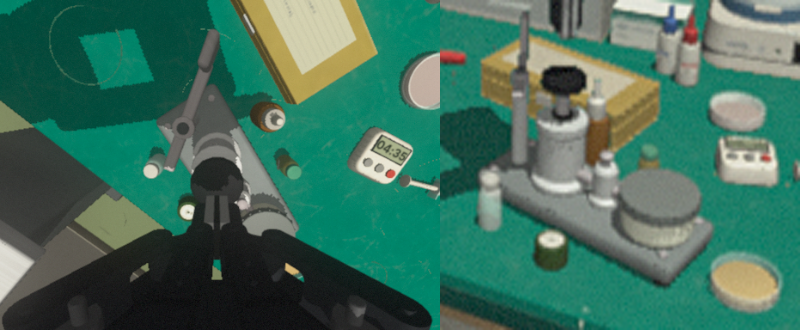

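The cap sits centred under the tips, at about (217,183) in the wrist view, and the short arm is clear of it. First stroke, carefully.

>>> {"op": "step_arm", "data": {
  "motion": [
    {"claw": 0,"turn": 0,"delta_pos": [1,0,15]},
    {"claw": 0,"turn": 0,"delta_pos": [0,0,15]},
    {"claw": 0,"turn": 0,"delta_pos": [0,0,6]},
    {"claw": 0,"turn": 0,"delta_pos": [0,0,6]},
    {"claw": 0,"turn": 0,"delta_pos": [0,0,6]},
    {"claw": 0,"turn": 0,"delta_pos": [0,0,5]},
    {"claw": 0,"turn": 0,"delta_pos": [0,0,0]}
  ]
}}

```text
clock: 5.23
eef_pos: [462.8, -243.0, 110.8]
tcp_rot: [-3.141, -0.0, 0.754]
contact_force: [-1.9, 1.4, 8.9]
opening: -0.002
grasp_force: 4.2
```

>>> {"op": "step_arm", "data": {
  "motion": [
    {"claw": 0,"turn": 0,"delta_pos": [0,0,3]},
    {"claw": 0,"turn": 0,"delta_pos": [0,0,2]},
    {"claw": 0,"turn": 0,"delta_pos": [0,0,0]},
    {"claw": 0,"turn": 0,"delta_pos": [0,0,0]}
  ]
}}

```text
clock: 5.57
eef_pos: [462.8, -243.0, 106.6]
tcp_rot: [-3.142, -0.0, 0.754]
contact_force: [-1.9, 1.6, 10.9]
opening: 0.003
grasp_force: 5.5
```

>>> {"op": "step_arm", "data": {
  "motion": [
    {"claw": 0,"turn": 0,"delta_pos": [0,0,1]},
    {"claw": 0,"turn": 0,"delta_pos": [0,0,1]},
    {"claw": 0,"turn": 0,"delta_pos": [0,0,0]},
    {"claw": 0,"turn": 0,"delta_pos": [0,0,0]}
  ]
}}

```text
clock: 5.9
eef_pos: [462.9, -243.1, 105.9]
tcp_rot: [3.141, -0.0, 0.754]
contact_force: [-6.9, 4.7, 27.0]
opening: 0.001
grasp_force: 13.5
```

>>> {"op": "step_arm", "data": {
  "motion": [
    {"claw": 0,"turn": 0,"delta_pos": [0,0,-16]},
    {"claw": 0,"turn": 0,"delta_pos": [0,0,-18]},
    {"claw": 0,"turn": 0,"delta_pos": [0,0,0]},
    {"claw": 0,"turn": 0,"delta_pos": [0,0,0]},
    {"claw": 0,"turn": 0,"delta_pos": [0,0,0]}
  ]
}}

```text
clock: 6.32
eef_pos: [462.1, -243.3, 137.4]
tcp_rot: [-3.141, 0.0, 0.754]
contact_force: [0.6, 0.7, 0.5]
opening: 0.001
grasp_force: 0.0
```

>>> {"op": "step_arm", "data": {
  "motion": [
    {"claw": 0,"turn": 0,"delta_pos": [0,0,9]},
    {"claw": 0,"turn": 0,"delta_pos": [0,0,8]},
    {"claw": 0,"turn": 0,"delta_pos": [0,0,8]},
    {"claw": 0,"turn": 0,"delta_pos": [0,0,6]},
    {"claw": 0,"turn": 0,"delta_pos": [0,0,2.5]},
    {"claw": 0,"turn": 0,"delta_pos": [0,0,0]},
    {"claw": 0,"turn": 0,"delta_pos": [0,0,0]}
  ]
}}

```text
clock: 6.9
eef_pos: [462.9, -244.0, 105.8]
tcp_rot: [3.141, -0.001, 0.753]
contact_force: [-6.3, 5.6, 36.0]
opening: -0.006
grasp_force: 18.6
```

>>> {"op": "step_arm", "data": {
  "motion": [
    {"claw": 0,"turn": 0,"delta_pos": [0,0,-16]},
    {"claw": 0,"turn": 0,"delta_pos": [0,0,-17.5]},
    {"claw": 0,"turn": 0,"delta_pos": [0,0,0]},
    {"claw": 0,"turn": 0,"delta_pos": [0,0,0]},
    {"claw": 0,"turn": 0,"delta_pos": [0,0,0]}
  ]
}}

```text
clock: 7.32
eef_pos: [461.3, -243.5, 136.3]
tcp_rot: [-3.14, 0.001, 0.753]
contact_force: [-0.5, 0.1, -0.5]
opening: 0.001
grasp_force: 0.0
```

Run:
```python
from h import *
a=snap('scene','s4')['img'][165:285,220:370]; cv2.imwrite('pics/s4c.png',cv2.resize(a,None,fx=4,fy=4,interpolation=2)[:,:,::-1]); print(sense()['eef_pos'],sense()['contact_force'])
```

```text
[ 461.15012573 -243.46443226  136.16824641] [ 0.12513987 -0.31738676 -0.69209759]
```

View pics/s4c.png

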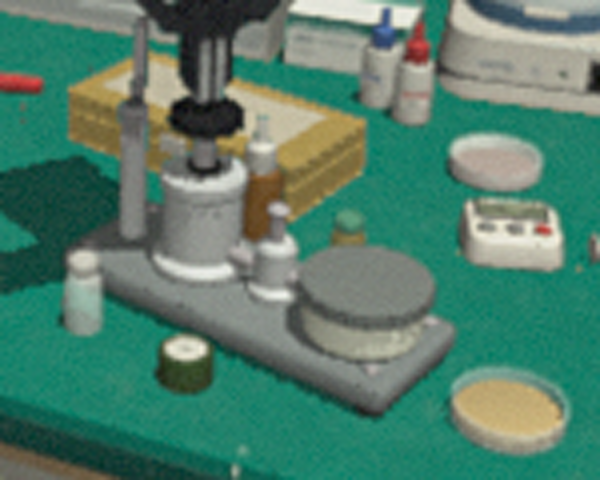

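Lever stays out, the pump hasn't moved, and the pin is rising (head now at (278,210), up from (278,228)). I'll carry on with slightly softer bottoming.

>>> {"op": "step_arm", "data": {
  "motion": [
    {"claw": 0,"turn": 0,"delta_pos": [0,0,9]},
    {"claw": 0,"turn": 0,"delta_pos": [0,0,8]},
    {"claw": 0,"turn": 0,"delta_pos": [0,0,8]},
    {"claw": 0,"turn": 0,"delta_pos": [0,0,5]},
    {"claw": 0,"turn": 0,"delta_pos": [0,0,2.5]},
    {"claw": 0,"turn": 0,"delta_pos": [0,0,0]},
    {"claw": 0,"turn": 0,"delta_pos": [0,0,0]}
  ]
}}

```text
clock: 7.95
eef_pos: [462.4, -244.1, 105.9]
tcp_rot: [3.141, -0.0, 0.753]
contact_force: [-5.0, 2.6, 25.0]
opening: -0.002
grasp_force: 13.0
```

>>> {"op": "step_arm", "data": {
  "motion": [
    {"claw": 0,"turn": 0,"delta_pos": [0,0,-16]},
    {"claw": 0,"turn": 0,"delta_pos": [0,0,-16.5]},
    {"claw": 0,"turn": 0,"delta_pos": [0,0,0]},
    {"claw": 0,"turn": 0,"delta_pos": [0,0,0]},
    {"claw": 0,"turn": 0,"delta_pos": [0,0,0]}
  ]
}}

```text
clock: 8.37
eef_pos: [461.3, -243.6, 136.4]
tcp_rot: [-3.14, 0.001, 0.753]
contact_force: [1.1, 0.0, -0.8]
opening: 0.0
grasp_force: 0.0
```

>>> {"op": "step_arm", "data": {
  "motion": [
    {"claw": 0,"turn": 0,"delta_pos": [0,0,9]},
    {"claw": 0,"turn": 0,"delta_pos": [0,0,8]},
    {"claw": 0,"turn": 0,"delta_pos": [0,0,8]},
    {"claw": 0,"turn": 0,"delta_pos": [0,0,5]},
    {"claw": 0,"turn": 0,"delta_pos": [0,0,2.5]},
    {"claw": 0,"turn": 0,"delta_pos": [0,0,0]},
    {"claw": 0,"turn": 0,"delta_pos": [0,0,0]}
  ]
}}

```text
clock: 8.95
eef_pos: [462.3, -244.2, 105.9]
tcp_rot: [3.141, -0.0, 0.753]
contact_force: [-6.9, 3.5, 28.1]
opening: 0.004
grasp_force: 14.1
```

>>> {"op": "step_arm", "data": {
  "motion": [
    {"claw": 0,"turn": 0,"delta_pos": [0,0,-16]},
    {"claw": 0,"turn": 0,"delta_pos": [0,0,-16.5]},
    {"claw": 0,"turn": 0,"delta_pos": [0,0,0]},
    {"claw": 0,"turn": 0,"delta_pos": [0,0,0]},
    {"claw": 0,"turn": 0,"delta_pos": [0,0,0]}
  ]
}}

```text
clock: 9.37
eef_pos: [461.2, -243.5, 136.2]
tcp_rot: [-3.14, 0.001, 0.753]
contact_force: [-0.9, -0.4, -0.4]
opening: -0.002
grasp_force: 0.0
```

>>> {"op": "step_arm", "data": {
  "motion": [
    {"claw": 0,"turn": 0,"delta_pos": [0,0,9]},
    {"claw": 0,"turn": 0,"delta_pos": [0,0,8]},
    {"claw": 0,"turn": 0,"delta_pos": [0,0,8]},
    {"claw": 0,"turn": 0,"delta_pos": [0,0,5]},
    {"claw": 0,"turn": 0,"delta_pos": [0,0,2.5]},
    {"claw": 0,"turn": 0,"delta_pos": [0,0,0]},
    {"claw": 0,"turn": 0,"delta_pos": [0,0,0]}
  ]
}}

```text
clock: 9.95
eef_pos: [462.3, -244.1, 105.9]
tcp_rot: [3.141, -0.0, 0.753]
contact_force: [-6.2, 3.3, 27.7]
opening: 0.001
grasp_force: 14.2
```

>>> {"op": "step_arm", "data": {
  "motion": [
    {"claw": 0,"turn": 0,"delta_pos": [0,0,-16]},
    {"claw": 0,"turn": 0,"delta_pos": [0,0,-16.5]},
    {"claw": 0,"turn": 0,"delta_pos": [0,0,0]},
    {"claw": 0,"turn": 0,"delta_pos": [0,0,0]},
    {"claw": 0,"turn": 0,"delta_pos": [0,0,0]}
  ]
}}

```text
clock: 10.37
eef_pos: [461.2, -243.5, 136.2]
tcp_rot: [-3.14, 0.001, 0.753]
contact_force: [-0.1, -0.1, -0.3]
opening: -0.001
grasp_force: 0.0
```

Five strokes done. I'll add two more (harmless), then lift clear and check.

>>> {"op": "step_arm", "data": {
  "motion": [
    {"claw": 0,"turn": 0,"delta_pos": [0,0,9]},
    {"claw": 0,"turn": 0,"delta_pos": [0,0,8]},
    {"claw": 0,"turn": 0,"delta_pos": [0,0,8]},
    {"claw": 0,"turn": 0,"delta_pos": [0,0,5]},
    {"claw": 0,"turn": 0,"delta_pos": [0,0,2.5]},
    {"claw": 0,"turn": 0,"delta_pos": [0,0,0]},
    {"claw": 0,"turn": 0,"delta_pos": [0,0,0]}
  ]
}}

```text
clock: 10.95
eef_pos: [462.3, -244.1, 105.9]
tcp_rot: [3.141, -0.0, 0.753]
contact_force: [-5.0, 2.7, 27.5]
opening: -0.0
grasp_force: 14.1
```

>>> {"op": "step_arm", "data": {
  "motion": [
    {"claw": 0,"turn": 0,"delta_pos": [0,0,-16]},
    {"claw": 0,"turn": 0,"delta_pos": [0,0,-16.5]},
    {"claw": 0,"turn": 0,"delta_pos": [0,0,0]},
    {"claw": 0,"turn": 0,"delta_pos": [0,0,0]},
    {"claw": 0,"turn": 0,"delta_pos": [0,0,0]}
  ]
}}

```text
clock: 11.37
eef_pos: [461.2, -243.5, 136.2]
tcp_rot: [-3.14, 0.001, 0.753]
contact_force: [0.3, -0.1, -0.3]
opening: 0.001
grasp_force: 0.0
```

>>> {"op": "step_arm", "data": {
  "motion": [
    {"claw": 0,"turn": 0,"delta_pos": [0,0,9]},
    {"claw": 0,"turn": 0,"delta_pos": [0,0,8]},
    {"claw": 0,"turn": 0,"delta_pos": [0,0,8]},
    {"claw": 0,"turn": 0,"delta_pos": [0,0,5]},
    {"claw": 0,"turn": 0,"delta_pos": [0,0,2.5]},
    {"claw": 0,"turn": 0,"delta_pos": [0,0,0]},
    {"claw": 0,"turn": 0,"delta_pos": [0,0,0]}
  ]
}}

```text
clock: 11.95
eef_pos: [462.3, -244.1, 105.9]
tcp_rot: [3.141, -0.0, 0.753]
contact_force: [-5.6, 3.6, 28.2]
opening: 0.0
grasp_force: 14.1
```

>>> {"op": "step_arm", "data": {
  "motion": [
    {"claw": 0,"turn": 0,"delta_pos": [0,0,-16]},
    {"claw": 0,"turn": 0,"delta_pos": [0,0,-16.5]},
    {"claw": 0,"turn": 0,"delta_pos": [0,0,-30]},
    {"claw": 0,"turn": 0,"delta_pos": [0,0,-35]},
    {"claw": 0,"turn": 0,"delta_pos": [0,0,-35]},
    {"claw": 0,"turn": 0,"delta_pos": [0,0,0]},
    {"claw": 0,"turn": 0,"delta_pos": [0,0,0]}
  ]
}}

```text
clock: 12.53
eef_pos: [462.8, -244.4, 238.1]
tcp_rot: [3.139, -0.001, 0.753]
contact_force: [-0.3, 0.5, -0.7]
opening: -0.0
grasp_force: 0.0
```

Run:
```python
from h import *
a=snap('scene','s5')['img'][165:285,220:370]; cv2.imwrite('pics/s5c.png',cv2.resize(a,None,fx=4,fy=4,interpolation=2)[:,:,::-1]); print(sense()['eef_pos'],sense()['contact_force'])
```

```text
[ 461.83903865 -243.84585914  236.66452984] [-0.85562714  0.23089519 -0.50978493]
```

View pics/s5c.png

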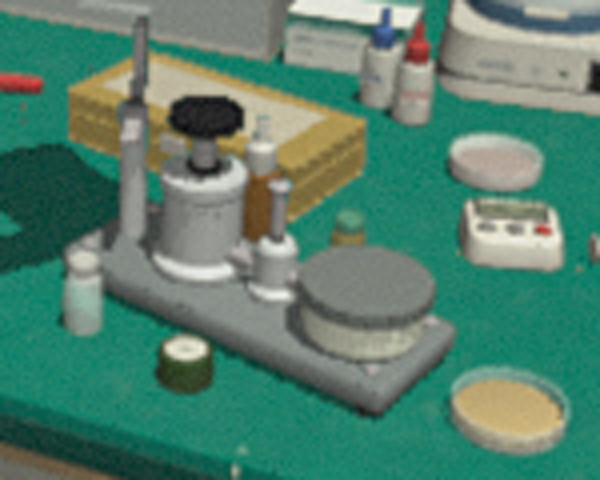

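The plunger is up, the lever is out, everything else is in place, and the pin head is at (281,185) with a dark ring at its foot near (278,237). I'll compare with the expected pixel and hand in if it matches.

Run:
```python
from h import *
for z in(62,87,94): print(z,(proj('s5',[448,-296,z])-[220,165])*4)
v=(proj('s5',[448,-296,94])[1]-165)*4
if abs(v-183)<7: print(sign_off())
```

```text
62 [278.74589406 230.74257213]
87 [281.24908108 190.9196065 ]
94 [281.96164177 179.58354588]
the job is handed in; nothing more can be done
None
```

The job is handed in: the lock lever is swung out, the plunger got seven full strokes and is back fully up, and the indicator pin appears fully out with its dark ring showing. No verdict was returned; in the last picture the pump and the small things round it stand where they were.

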